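# Open the kit cupboard and hang the capsule caddy inside its door

### The arm

A 6-joint arm with a two-finger parallel gripper is mounted at the origin on the work surface. World frame = base frame: x ahead of the robot, y to its left, z up, the work surface at z = 0. Lengths are in m, angles in rad, forces in N, time in s.
With the tool pointing down it reaches from about 0.375 to 0.925 m from the base axis. Payload 5.7 kg.
Tool frame: the origin (TCP) lies between the finger pads; the fingertips stand 8 mm ahead of it and the grasp point (between the pads) lies 11 mm behind it; z points along the fingers, y is the line along which they close (so a half turn about z gives the same grasp; the last joint's range is limited). The gripper opens to 88 mm and grips with 3 to 60 N. Pads are 20 mm wide; open, the fingers measure 115 mm over their backs; the gripper's body (75 mm by 178 mm) begins 61 mm behind the grasp point.
Start: joints at [-1.38, 0.359, 1.51, -0, 1.272, -0.115], TCP at [0.181, -0.572, 0.193] pointing down, gripper open.
Joint ranges: [-2.97, 2.97], [-1.01, 2.36], [0.21, 2.38], [-0.96, 4.11], [0.2, 2.71], [-2.98, 2.98]. Speed limits (rad/s): [2.39, 2.39, 3.14, 3.14, 3.14, 3.14].

### API

Orientations are given as a rotation vector (axis times angle).
In Python, from cell import robot gives the robot as it stands. The module is installed in compiled form; this text tells all that it offers.
- The arm moves only by the shell command python3 -m jog 'ROWS' [OPENING]. ROWS is JSON, a list that holds one entry, the list of rows, each a list of 6 numbers: the shift along the tool's x, y, z normalised to -1 to 1, where 1 is 0.06 m, then the turn, a rotation vector about the tool's x, y, z normalised to -1 to 1, where 1 is 10 degrees. A call has 1 to 8 rows; each row shifts and turns the commanded pose from where the row before left it, along the tool's axes as they then stand; what a row does not reach is not made up. A row lasts 1/8 s, in which the tool goes at most 62.5 mm and 10.7 degrees, less where a joint would pass 70% of its speed; a pose out of reach is approached as far as the arm can. A call with a number of a shift or a turn outside -1 to 1 is refused whole. A call with a gripper value outside its range is refused whole. OPENING is the opening, from -1 (shut) to 1 (fully open), set as the call begins (- or left out, the last holds). The fingers move at their own pace and stop on an object; the grip force is fixed at half the most. Time passes only in rows, so rows that do not move let the fingers close. It gives the time, the measured TCP pose, the force, the opening and the grip force at its end, in the units of the state.
- robot.get_obs(): the state, without advancing time (a new reading comes with each control period).
- robot.grab_frame(name): name is "scene" or "top" or "wrist"; returns a dict with "frame" (420x560x3 uint8, red, green, blue), "mtx" (3x3 intrinsics, pixels), "D" ([k1, k2, p1, p2, k3] as OpenCV has them; the pictures are not rectified), "origin" and "rotation" of the camera in the world; the wrist camera has in their place "hand_eye" (4x4, takes a point from camera to tool coordinates, whose origin is the TCP and whose axes are the flange's). Camera axes: x right, y down, z forward; pixel columns grow to the right and rows downward; lengths in m; the calibration is good to about 2 mm. A picture is of the moment at which its call begins: read the wrist's pose just before it. There is no depth.
- robot.close_job(): hands the job in; it is judged then, once.
The state is a dict: "time": time; "joint_pos": joint angles; "joint_vel": joint speeds; "joint_efforts": joint torques, N m; "tool_pos": TCP position; "ee_rot": TCP orientation; "wrist_force": force on the tool from outside, world axes, zero at the start; "wrist_torque": the same for the moment, N m; "grip_width": opening from 0.0 (shut) to 1.0 (fully open); "grip_force": force on a finger pad.
Only numpy, scipy, OpenCV 4.12 (cv2) and the standard library are available. Lean on these libraries where they do the work, as an engineer would, in place of code of your own. Each camera call takes 0.05 s, during which the arm holds its last target. There are 200 camera calls.

### The job

Take the small cupboard's blue door by its handle and swing it wide open, to square or beyond. Then hang the orange caddy of microphone capsules by the slot of its handle on the hook on the inside of the door, keeping it upright all the way so the capsules stay in. Leave the door standing wide open, the caddy hanging still, and everything else on the bench where it is.

Things in the scene. Friction and masses are not known exactly. Their poses are not given: they have to be found in the camera images.
- cupboard: White kit cupboard, fixed to the bench, 180 deep (its x) x 240 wide (its y) x 260 high. Origin: centre of its underside, on the bench; its open front, closed by the blue door, faces its -x. Its place and yaw vary.
- door (a joint): Door hinge angle in rad: 0 = shut, grows as the door opens towards the robot's side, 1.57 = square to the front, stop at 2.0. A stiff friction hinge: the door stays where it is left (about 0.25 N m). May start slightly ajar. Vertical hinge axis at the front's left edge (the cupboard's +y).
- hinge (a point): Point on the door's hinge axis at the lower edge of the door (34 above the bench). Its axes turn with the door: z up along the hinge axis, -y from the hinge along the door to its free edge, x the normal from the outer face towards the inner face. The blue door panel spans x 0 to 16, y -238 to 0, z 0 to 222 in this frame (door top 256 above the bench).
- handle_top (a point): Top end of the steel handle on the door's outer face: an upright round bar (door_c0) 12 in diameter, 137 long, reaching down from this point (250 above the bench, 6 below the door's top). Its axis is 45 out from the face (x = -45, y = -205 from the hinge); two 10 thick stand-offs join it to the door 61 and 121 below this point. Axes as the door's.
- hook_seat (a point): Middle of the hook on the door's inner face, on the axis of its level bar (steel, 10 in diameter, 200 above the bench). Axes as the door's: the hook sticks out along x from the door's inner face (50 behind this point) to 26 beyond this point, then turns up over 8 more in x to a round tip whose top is 27 above this point. It lies 115 from the hinge axis along the door.
- caddy: Orange caddy, 0.3 kg, loose: tray 70 (its x) x 110 (y) x 36 high holding capsules, and an upright centre panel 10 thick in x, 106 wide in y, 155 high. A slot goes through the panel along x, 62 wide in y, from 75 to 125 high; above it is the handle's cross bar (125 to 155 high). Origin: centre of its underside, z up. Place and yaw vary.
- caddy_slot (a point): Middle of the top of the slot = underside of the caddy's cross bar, 125 above the caddy's underside, axes as the caddy's. Hung, it rests on top of the hook's bar, 5 above hook_seat.
- clip_bin: Loose cardboard bin of metal clips, 120 x 100 x 65 high; may change places with the caddy. Leave alone.
- fixture: Loose white test fixture, 90 x 110 x 60 high, with posts and two brass pins, on the aluminium plate. Leave alone.
- driver: Loose screwdriver with yellow handle, 160 long, lying on the bench. Leave alone.
- capsule0: Loose black microphone capsule with brass mesh, 42 in diameter, 15 high, lying on the 6 thick aluminium plate. Leave alone.
- capsule1: Loose black microphone capsule with brass mesh, 42 in diameter, 15 high, lying on the 6 thick aluminium plate. Leave alone.
- capsule2: Loose black microphone capsule with brass mesh, 42 in diameter, 15 high, lying on the 6 thick aluminium plate. Leave alone.
Not all that is in view belongs to the job. Of the things shaped like the caddy, the orange one is meant.

How it is judged:
By the outcome, as a careful person would: the job done as asked, in the order asked, and still so for the second after the job is handed in, with the robot touching nothing.
It also fails if it takes over 67 s, if anything falls off the work surface, if the arm or the gripper's body presses on something with over 40 N, if the wrist force passes 120 N, or if a joint passes its speed limit or range.

## Working session

There is one attempt and no reset: what is moved stays moved. The work goes in short steps, Python scripts to look and compute and a shell command to move; the robot and the scene stay as the last step left them, time stands still between calls to the robot, and variables do not carry over. Pictures are saved under pics/ and viewed, at most 12 in all, crops included, and the job is handed in when it is done.

```bash
mkdir -p pics
cat > h.py <<'E'
import numpy as np,cv2,json
from scipy.spatial.transform import Rotation as R
from cell import robot
def grab(n):
    f=robot.grab_frame(n); return f
def ray(f,uv,T=None):
    p=cv2.undistortPoints(np.array(uv,float).reshape(-1,1,2),np.array(f["mtx"],float),np.array(f["D"],float)).reshape(-1,2)
    d=np.c_[p,np.ones(len(p))]
    if T is None: o=np.array(f["origin"]); r=np.array(f["rotation"]); r=r if r.shape==(3,3) else R.from_rotvec(r).as_matrix()
    else: o=T[:3,3]; r=T[:3,:3]
    return o,d@r.T
def onz(f,uv,z,T=None):
    o,d=ray(f,uv,T); return o+d*((z-o[2])/d[:,2])[:,None]
def tri(f1,a,f2,b):
    o1,d1=ray(f1,[a]);o2,d2=ray(f2,[b]);d1=d1[0];d2=d2[0]
    s,*_=np.linalg.lstsq(np.c_[d1,-d2],o2-o1,rcond=None)
    p,q=o1+s[0]*d1,o2+s[1]*d2
    return (p+q)/2,np.linalg.norm(p-q)
def save(f,name): cv2.imwrite("pics/"+name,cv2.cvtColor(f["frame"],cv2.COLOR_RGB2BGR))
E
python3 - <<'E'
from h import *
import pickle
np.set_printoptions(precision=4,suppress=True)
for n in ("scene","top"):
    f=grab(n); save(f,n+".png"); pickle.dump(f,open(n+".pkl","wb")); print(n,f["origin"],f["rotation"],f["mtx"])
print(robot.get_obs())
E
```

```text
scene [1.1793 0.249  0.8973] [-1.2442 -2.2865  0.9287] [[425.2247   0.     282.4047]
 [  0.     425.2247 207.7424]
 [  0.       0.       1.    ]]
top [ 0.3443 -0.1363  1.4023] [-2.1427  2.102  -0.1937] [[400.3314   0.     278.8248]
 [  0.     400.3314 202.969 ]
 [  0.       0.       1.    ]]
{'time': 0.1, 'joint_pos': array([-1.3801,  0.3594,  1.5113, -0.    ,  1.2725, -0.1151]), 'joint_vel': array([ 0.001 , -0.0003, -0.0026, -0.0003, -0.0007, -0.0002]), 'joint_efforts': array([  0.0004, -51.6354, -27.1408,   0.0676,   0.0276,  -0.    ]), 'tool_pos': array([ 0.1805, -0.5715,  0.1927]), 'ee_rot': array([-3.1033, -0.4782,  0.0001]), 'wrist_force': array([0.6538, 0.0419, 0.4818]), 'wrist_torque': array([ 0.0065,  0.0008, -0.0139]), 'grip_force': 0.0, 'grip_width': 0.9973384989572736}
```

View pics/scene.png

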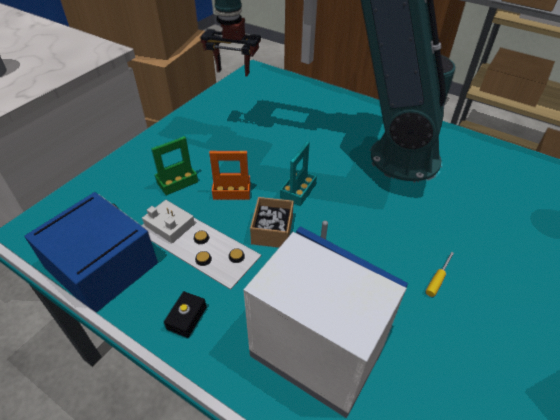

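View pics/top.png

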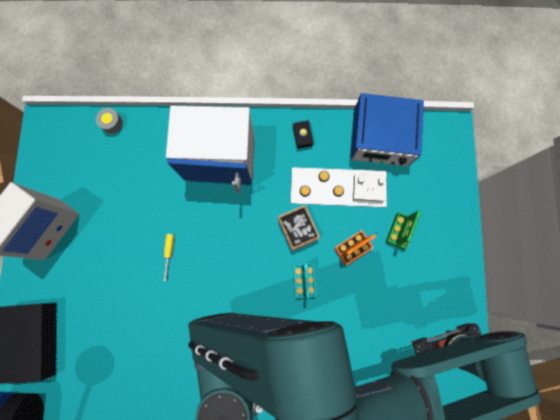

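The scene picture shows three caddies: orange at scene (230,175) / top (354,247), green at scene (175,165) / top (403,230), and teal at scene (300,175) / top (304,282). The orange one is meant because its colour matches the description. The white cupboard is at top (210,145), with its blue door towards the robot and the handle at top (237,182).

Run:
```python
from h import *
import pickle
np.set_printoptions(precision=4,suppress=True)
S=pickle.load(open("scene.pkl","rb"));T=pickle.load(open("top.pkl","rb"))
def mask(f,lo,hi,roi):
    h=cv2.cvtColor(f["frame"],cv2.COLOR_RGB2HSV); m=cv2.inRange(h,lo,hi); r=np.zeros_like(m); x0,y0,x1,y1=roi; r[y0:y1,x0:x1]=m[y0:y1,x0:x1]
    n,l,s,_=cv2.connectedComponentsWithStats(r); k=1+np.argmax(s[1:,4]); return (l==k).astype(np.uint8)*255,s[k]
def quad(m):
    c=max(cv2.findContours(m,0,1)[0],key=cv2.contourArea); hu=cv2.convexHull(c)
    return cv2.approxPolyDP(hu,0.03*cv2.arcLength(hu,True),True).reshape(-1,2)
m,s=mask(T,(0,0,140),(180,60,255),(150,95,262,195)); q=quad(m); print("top white",s,q.tolist()); print(onz(T,q,0.26))
m,s=mask(T,(105,120,40),(125,255,255),(150,95,262,195)); q=quad(m); print("top blue",s,q.tolist()); print(onz(T,q,0.256))
m,s=mask(S,(0,0,140),(180,60,255),(240,230,410,400)); q=quad(m); print("scene white",s,q.tolist()); print(onz(S,q,0.26))
for n,f,roi in(("top",T,(325,225,385,270)),("scene",S,(205,145,255,205))):
    m,s=mask(f,(3,150,80),(16,255,255),roi); c=max(cv2.findContours(m,0,1)[0],key=cv2.contourArea); print(n,"orange",s,quad(m).tolist())
a=cv2.resize(T["frame"][165:275,225:385],None,fx=2.5,fy=2.5,interpolation=2)
b=cv2.resize(S["frame"][140:250,200:350],None,fx=2.6,fy=2.6,interpolation=2)
c=cv2.resize(T["frame"][95:195,150:270],None,fx=3,fy=3,interpolation=2)
o=np.zeros((600,800,3),np.uint8)
o[:275,:400]=a;o[:286,405:795]=b;o[290:590,:360]=c
cv2.imwrite("pics/crop1.png",o[:,:,::-1])
```

```text
top white [ 166  105   84   58 4385] [[170, 106], [248, 107], [247, 158], [167, 157]]
[[ 0.8543  0.2087  0.26  ]
 [ 0.8546 -0.0303  0.26  ]
 [ 0.6928 -0.0329  0.26  ]
 [ 0.6918  0.2058  0.26  ]]
top blue [ 168  159   83   25 1381] [[168, 159], [244, 163], [249, 183], [186, 179]]
[[ 0.6868  0.2035  0.256 ]
 [ 0.6784 -0.0242  0.256 ]
 [ 0.6176 -0.0411  0.256 ]
 [ 0.6264  0.1456  0.256 ]]
scene white [  244   232   162   129 10728] [[292, 232], [405, 287], [367, 360], [244, 290]]
[[ 0.6914 -0.0301  0.26  ]
 [ 0.6921  0.2085  0.26  ]
 [ 0.8542  0.2085  0.26  ]
 [ 0.8541 -0.0294  0.26  ]]
top orange [336 231  39  33 388] [[374, 235], [371, 247], [348, 263], [336, 250], [361, 231]]
scene orange [ 210  151   40   48 1378] [[245, 151], [248, 198], [214, 198], [210, 151]]
```

View pics/crop1.png

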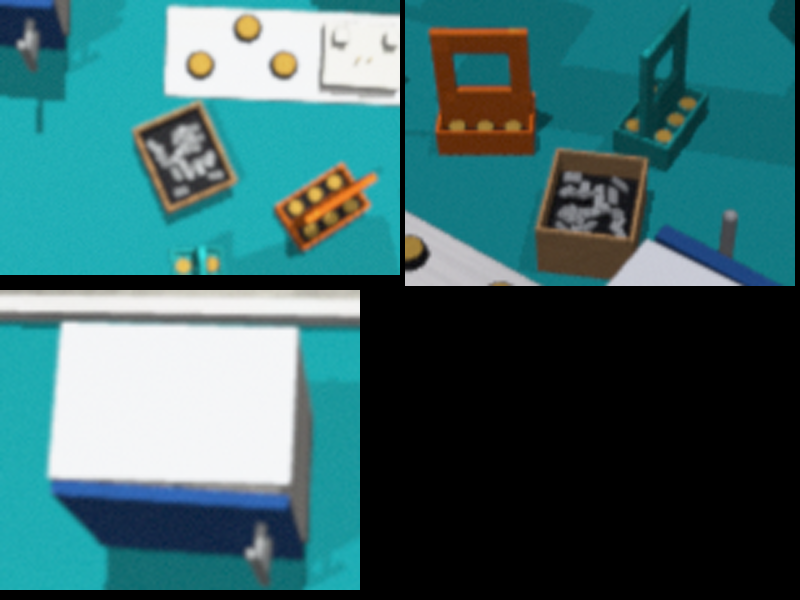

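Enlarged crop: the orange caddy (top picture (354,247)) stands clear of the bin, with its capsules in the tray. The door is slightly ajar: a grey gap shows on the right in the cupboard crop. The handle top is at about top (238,173) / scene (325,222).

Run:
```python
from h import *
import pickle
np.set_printoptions(precision=4,suppress=True)
S=pickle.load(open("scene.pkl","rb"));T=pickle.load(open("top.pkl","rb"))
print("handle tri",tri(T,(237.7,173.5),S,(325,222.5)), onz(T,[(237.7,173.3)],.25),onz(S,[(325,222.5)],.25))
print("door top",onz(T,[(167.3,159.7),(168.3,163.3),(246.7,163.3),(246,167.7)],.256))
print("bar A",tri(T,(375,235.8),S,(209.6,151.5)),onz(T,[(375,235.8)],.155),onz(S,[(209.6,151.5)],.155))
print("bar B",tri(T,(347.8,253),S,(247.3,151.2)),onz(T,[(347.8,253)],.155),onz(S,[(247.3,151.2)],.155))
# scene: panel/tray lower corners on the tray top & bench
print("tray bottom front",onz(S,[(214,198.5),(248.5,198.5)],0.0))
print("tray top hull T",onz(T,[(348,263),(336,250)],0.036), "bin",onz(T,[(279,217),(305,207),(318,237),(293,248.5)],.065))
print(robot.get_obs()["joint_pos"], R.from_rotvec(robot.get_obs()["ee_rot"]).as_matrix())
```

```text
handle tri (array([0.6395, 0.0032, 0.2628]), np.float64(0.023160887858869748)) [[ 0.6481 -0.006   0.25  ]] [[0.6239 0.0091 0.25  ]]
door top [[ 0.6846  0.2055  0.256 ]
 [ 0.6735  0.2017  0.256 ]
 [ 0.6776 -0.0322  0.256 ]
 [ 0.6641 -0.0306  0.256 ]]
bar A (array([ 0.4795, -0.432 ,  0.1523]), np.float64(0.002098518646412809)) [[ 0.4797 -0.4323  0.155 ]] [[ 0.4817 -0.4284  0.155 ]]
bar B (array([ 0.4232, -0.3437,  0.1551]), np.float64(0.0060980714367150505)) [[ 0.4247 -0.3464  0.155 ]] [[ 0.4221 -0.3407  0.155 ]]
tray bottom front [[ 0.5071 -0.4119  0.    ]
 [ 0.4498 -0.3249 -0.    ]]
tray top hull T [[ 0.3987 -0.3668  0.036 ]
 [ 0.4418 -0.3264  0.036 ]] bin [[ 0.5472 -0.1305  0.065 ]
 [ 0.5832 -0.218   0.065 ]
 [ 0.482  -0.2623  0.065 ]
 [ 0.4421 -0.1791  0.065 ]]
[-1.3801  0.3594  1.5113 -0.      1.2725 -0.1151] [[ 0.9536  0.3011 -0.0003]
 [ 0.3011 -0.9536  0.0017]
 [ 0.0002 -0.0017 -1.    ]]
```

```bash
python3 -m jog '[[[0,0,-0.9,0,0,0.875],[0,0,-0.9,0,0,0.875],[0.5,-0.74,0,0,0,0],[0.5,-0.74,0,0,0,0],[0.5,-0.74,0,0,0,0],[0.5,-0.74,0,0,0,0],[0.5,-0.74,0,0,0,0],[0.5,-0.74,0,0,0,0]]]' 1; python3 -m jog '[[[0.5,-0.74,0,0,0,0],[0.5,-0.74,0,0,0,0],[0.5,-0.74,0,0,0,0],[0.5,-0.74,0,0,0,0],[0.5,-0.74,0,0,0,0],[0.5,-0.74,0,0,0,0],[0.5,-0.74,0,0,0,0],[0,0,0,0,0,0]]]'
python3 - <<'E'
from h import *
import pickle
np.set_printoptions(precision=4,suppress=True)
o=robot.get_obs();f=grab("wrist");save(f,"w1.png");f["obs"]=o;pickle.dump(f,open("w1.pkl","wb"))
print(o["tool_pos"],o["ee_rot"],f["hand_eye"])
E
```

```text
time: 1.1
tool_pos: [0.3611, -0.304, 0.3012]
ee_rot: [-3.141, -0.0, 0.0]
wrist_force: [1.1, -0.9, -0.1]
grip_width: 1.001
grip_force: 0.0
time: 2.1
tool_pos: [0.5715, 0.0082, 0.3006]
ee_rot: [-3.14, -0.007, 0.001]
wrist_force: [-0.6, 0.3, 0.1]
grip_width: 0.999
grip_force: 0.0
[0.5715 0.0082 0.3006] [-3.1405 -0.0072  0.0011] [[ 0.0004 -0.9598 -0.2808  0.0778]
 [ 1.      0.0002  0.0005 -0.0005]
 [-0.0004 -0.2808  0.9598 -0.1909]
 [ 0.      0.      0.      1.    ]]
```

View pics/w1.png

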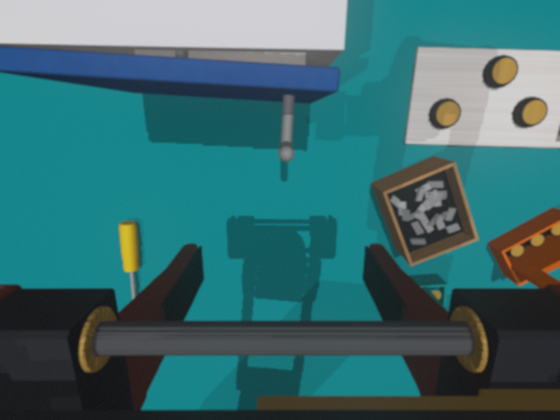

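The wrist picture shows the handle bar running from (288,97) up to its top end at (286,153). The door's free corner is at (338,80), and the bin and orange caddy are at the right.

```bash
cat >> h.py <<'E'
def wT(f,o):
    t=np.eye(4);t[:3,:3]=R.from_rotvec(o["ee_rot"]).as_matrix();t[:3,3]=o["tool_pos"];return t@np.array(f["hand_eye"])
E
python3 - <<'E'
from h import *
import pickle
np.set_printoptions(precision=4,suppress=True)
f=pickle.load(open("w1.pkl","rb"));t=wT(f,f["obs"])
print("handle",onz(f,[(286.5,153)],.25,t)); print("door inner top",onz(f,[(5,48),(339,68)],.256,t),"outer",onz(f,[(5,71),(336,90)],.256,t))
print("white front",onz(f,[(0,46),(345,50)],.26,t))
print("orange bar end",onz(f,[(500,250)],.036,t))
E
```

```text
handle [[0.6228 0.0061 0.25  ]]
door inner top [[ 0.6907  0.1917  0.256 ]
 [ 0.68   -0.0285  0.256 ]] outer [[ 0.6767  0.1951  0.256 ]
 [ 0.6661 -0.0272  0.256 ]]
white front [[ 0.6911  0.1915  0.26  ]
 [ 0.6902 -0.0311  0.26  ]]
orange bar end [[ 0.4551 -0.3205  0.036 ]]
```

```bash
python3 -m jog '[[[0.84,0.03,0,0,0,0],[0,0,0,0,0,0],[0,0,0.74,0,0,0],[0,0,0.74,0,0,0],[0,0,0,0,0,0]]]' 1; python3 -m jog '[[[0,0,0,0,0,0],[0,0,0,0,0,0],[0,0,0,0,0,0],[0,0,0,0,0,0],[0,0,0,0,0,0],[0,0,0,0,0,0]]]' -1
python3 - <<'E'
import numpy as np
h=np.array([.674,.208]);p=None
for th in np.r_[np.arange(.05,1.76,.1),1.75]:
    c,s=np.cos(th),np.sin(th);q=h+[c*-.045+s*-.205,s*.045-c*.205]
    print(round(th,2),q.round(4),None if p is None else ((q-p)*[1,-1]/.06).round(2));p=q
E
```

```text
time: 2.78
tool_pos: [0.6164, 0.0026, 0.2095]
ee_rot: [-3.141, 0.001, 0.014]
wrist_force: [-0.9, 0.7, -0.2]
grip_width: 1.0
grip_force: 0.0
time: 3.52
tool_pos: [0.6208, 0.0035, 0.2127]
ee_rot: [-3.141, -0.001, 0.0]
wrist_force: [-0.1, -0.7, -0.9]
grip_width: 0.354
grip_force: 0.0
0.05 [0.6188 0.0055] None
0.15 [0.5989 0.012 ] [-0.33 -0.11]
0.25 [0.5797 0.0205] [-0.32 -0.14]
0.35 [0.5614 0.0309] [-0.3  -0.17]
0.45 [0.5443 0.043 ] [-0.29 -0.2 ]
0.55 [0.5285 0.0568] [-0.26 -0.23]
0.65 [0.5141 0.072 ] [-0.24 -0.25]
0.75 [0.5013 0.0887] [-0.21 -0.28]
0.85 [0.4903 0.1065] [-0.18 -0.3 ]
0.95 [0.4811 0.1254] [-0.15 -0.31]
1.05 [0.4738 0.145 ] [-0.12 -0.33]
1.15 [0.4685 0.1653] [-0.09 -0.34]
1.25 [0.4653 0.1861] [-0.05 -0.35]
1.35 [0.4641 0.207 ] [-0.02 -0.35]
1.45 [0.4651 0.228 ] [ 0.02 -0.35]
1.55 [0.4681 0.2487] [ 0.05 -0.35]
1.65 [0.4732 0.2691] [ 0.08 -0.34]
1.75 [0.4803 0.2888] [ 0.12 -0.33]
1.75 [0.4803 0.2888] [0. 0.]
```

```bash
python3 -m jog '[[[0,0,0,0,0,0],[0,0,0,0,0,0],[0,0,0,0,0,0],[0,0,0,0,0,0]]]' -1; python3 -m jog '[[[-0.33,-0.11,0,0,0,0],[-0.32,-0.14,0,0,0,0],[-0.30,-0.17,0,0,0,0],[-0.29,-0.2,0,0,0,0],[0,0,0,0,0,0]]]'
```

```text
time: 4.03
tool_pos: [0.6212, 0.0062, 0.2126]
ee_rot: [-3.137, -0.001, -0.001]
wrist_force: [1.3, 8.3, -0.4]
grip_width: 0.114
grip_force: 30.0
time: 4.65
tool_pos: [0.5458, 0.0429, 0.2125]
ee_rot: [-3.139, -0.001, -0.001]
wrist_force: [3.0, 4.9, -4.5]
grip_width: 0.114
grip_force: 30.0
```

```bash
python3 -m jog '[[[-0.26,-0.23,0,0,0,0],[-0.24,-0.25,0,0,0,0],[-0.21,-0.28,0,0,0,0],[-0.18,-0.3,0,0,0,0],[-0.15,-0.31,0,0,0,0],[-0.12,-0.33,0,0,0,0],[0,0,0,0,0,0]]]'; python3 -m jog '[[[-0.09,-0.34,0,0,0,0],[-0.05,-0.35,0,0,0,0],[-0.02,-0.35,0,0,0,0],[0.02,-0.35,0,0,0,0],[0.05,-0.35,0,0,0,0],[0.08,-0.34,0,0,0,0],[0.12,-0.33,0,0,0,0],[0,0,0,0,0,0]]]'
```

```text
time: 5.52
tool_pos: [0.4728, 0.1443, 0.2123]
ee_rot: [-3.141, -0.004, 0.009]
wrist_force: [-6.4, -0.7, 0.9]
grip_width: 0.111
grip_force: 30.0
time: 6.52
tool_pos: [0.4831, 0.2902, 0.2122]
ee_rot: [-3.139, -0.003, 0.002]
wrist_force: [-5.8, 3.8, -4.2]
grip_width: 0.116
grip_force: 30.0
```

```bash
python3 -m jog '[[[0,0,0,0,0,0],[0,0,0,0,0,0],[0,0,0,0,0,0],[0,0,0,0,0,0],[0,0,-0.85,0,0,0],[0,0,-0.85,0,0,0],[0,0,0,0,0,0]]]' -0.2; python3 -m jog '[[[-0.14,0.94,0,0,0,0],[-0.14,0.94,0,0,0,0],[-0.14,0.94,0,0,0,0],[-0.14,0.94,0,0,0,0],[-0.14,0.94,0,0,0,0],[-0.14,0.94,0,0,0,0]]]'; python3 -m jog '[[[-0.14,0.94,0,0,0,0],[-0.14,0.94,0,0,0,0],[-0.14,0.94,0,0,0,0],[-0.14,0.94,0,0,0,0],[-0.14,0.94,0,0,0,0],[-0.14,0.94,0,0,0,0],[0,0,0,0,0,0]]]'
python3 - <<'E'
from h import *
import pickle
np.set_printoptions(precision=4,suppress=True)
o=robot.get_obs();f=grab("wrist");save(f,"w2.png");f["obs"]=o;pickle.dump(f,open("w2.pkl","wb"))
g=grab("top");pickle.dump(g,open("top2.pkl","wb"));s=grab("scene");pickle.dump(s,open("scene2.pkl","wb"))
c=np.zeros((600,800,3),np.uint8)
c[:420,:560]=f["frame"]; c[:240,560:]=cv2.resize(g["frame"][100:260,150:310],(240,240)); 
c[240:540,560:]=cv2.resize(s["frame"][200:400,230:390],(240,300)); cv2.imwrite("pics/c2.png",c[:,:,::-1])
print(o["tool_pos"],o["ee_rot"])
E
```

```text
time: 7.4
tool_pos: [0.4862, 0.2882, 0.3195]
ee_rot: [-3.138, -0.0, -0.014]
wrist_force: [0.7, -0.3, 0.3]
grip_width: 0.398
grip_force: 0.0
time: 8.15
tool_pos: [0.432, -0.0529, 0.3137]
ee_rot: [-3.141, -0.001, 0.001]
wrist_force: [-0.2, -0.1, -0.3]
grip_width: 0.401
grip_force: 0.0
time: 9.02
tool_pos: [0.3814, -0.393, 0.3128]
ee_rot: [-3.141, 0.006, 0.002]
wrist_force: [-0.0, 0.6, 1.0]
grip_width: 0.404
grip_force: 0.0
[ 0.3814 -0.393   0.3128] [-3.141   0.0065  0.0025]
```

View pics/c2.png

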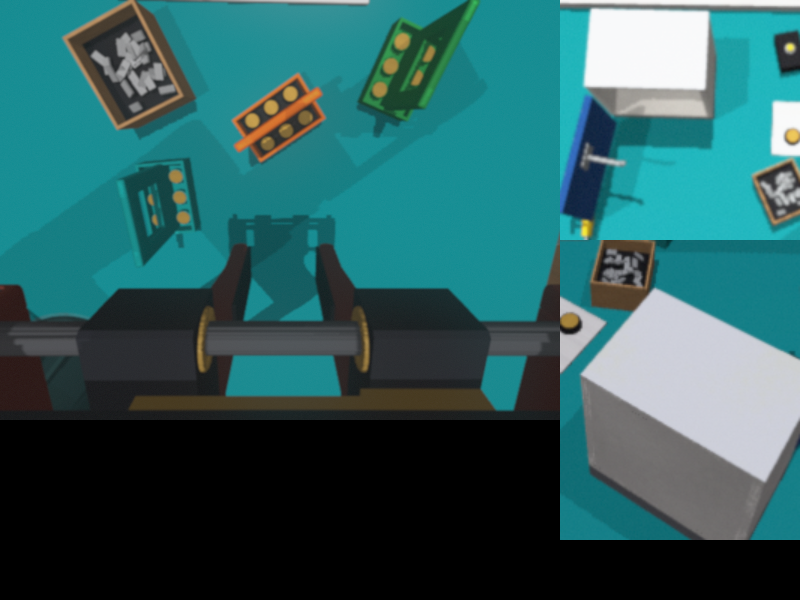

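The wrist view shows the orange cross bar's top running from (237,147) to (321,93), with the green and teal caddies well clear. The top inset shows the door open past square, with the hook's root at inset (587,158) and its tip at (625,162).

Run:
```python
from h import *
import pickle
np.set_printoptions(precision=4,suppress=True)
f=pickle.load(open("w2.pkl","rb"));t=wT(f,f["obs"]);T=pickle.load(open("top2.pkl","rb"))
h=cv2.cvtColor(f["frame"],cv2.COLOR_RGB2HSV); m=cv2.inRange(h,(5,150,190),(18,255,255)); m[:,:220]=0;m[:,335:]=0;m[170:]=0
n,l,s,_=cv2.connectedComponentsWithStats(m);k=1+np.argmax(s[1:,4]);r=cv2.minAreaRect(np.argwhere(l==k)[:,::-1].astype(np.float32));print("strip",s[k],r)
b=cv2.boxPoints(r); P=onz(f,b,.155,t);print(P,P.mean(0))
e=onz(f,[(237,147),(321,93)],.155,t);d=e[1]-e[0];print("bar",e,e.mean(0),np.linalg.norm(d),np.degrees(np.arctan2(d[1],d[0])))
g=lambda u,v:(150+(u-560)/1.5,100+v/1.5)
print("hook tip",onz(T,[g(623,162)],.225),"root",onz(T,[g(587,157)],.2))
print("door outer top",onz(T,[g(587,97),g(561,213)],.256))
for th in(1.70,1.76,1.8):
    c,s=np.cos(th),np.sin(th);w=lambda x,y:np.array([.674+c*x+s*y,.208-s*x+c*y]).round(4)
    print(th,"seat",w(.066,-.115),"tip",w(.1,-.115),"root",w(.016,-.115),"free",w(0,-.238))
```

```text
strip [234  75  87  76 880] ((271.472412109375, 110.05581665039062), (29.783952713012695, 100.49362182617188), 55.34868621826172)
[[ 0.4483 -0.3292  0.155 ]
 [ 0.5029 -0.4144  0.155 ]
 [ 0.4799 -0.4319  0.155 ]
 [ 0.4231 -0.3457  0.155 ]] [ 0.4636 -0.3803  0.155 ]
bar [[ 0.4271 -0.3442  0.155 ]
 [ 0.4806 -0.4316  0.155 ]] [ 0.4539 -0.3879  0.155 ] 0.1024584345451106 -58.51813831646648
hook tip [[0.5451 0.1296 0.225 ]] root [[0.5583 0.2097 0.2   ]]
door outer top [[0.6693 0.2023 0.256 ]
 [0.4384 0.2361 0.256 ]]
1.7 seat [0.5515 0.1574] tip [0.5471 0.1237] root [0.5579 0.207 ] free [0.438  0.2387]
1.76 seat [0.5486 0.1648] tip [0.5422 0.1314] root [0.558  0.2139] free [0.4402 0.2528]
1.8 seat [0.547  0.1699] tip [0.5393 0.1367] root [0.5584 0.2185] free [0.4422 0.2621]
```

```bash
python3 -m jog '[[[0.5,-0.2,0,0,0,0],[0.5,-0.2,0,0,0,0],[0,0,0,0,0,0.97],[0,0,0,0,0,0.97],[0,0,0,0,0,0.97],[0,0,0,0,0,0.97],[0,0,0,0,0,0.97],[0,0,0,0,0,0.97]]]' 0.1;  python3 -m jog '[[[0,0,0.6,0,0,0],[0,0,0,0,0,0],[0,0,0,0,0,0]]]'
```

```text
time: 10.18
tool_pos: [0.443, -0.3635, 0.3147]
ee_rot: [-2.742, 1.532, 0.0]
wrist_force: [-0.0, 0.1, -0.2]
grip_width: 0.55
grip_force: 0.0
time: 10.55
tool_pos: [0.4431, -0.3648, 0.2795]
ee_rot: [-2.746, 1.526, -0.001]
wrist_force: [0.5, -0.2, 0.3]
grip_width: 0.549
grip_force: 0.0
```

```bash
python3 -m jog '[[[0.05,0.06,0.8,0,0,0],[0,0,0.8,0,0,0],[0,0,0.79,0,0,0],[0,0,0,0,0,0],[0,0,0,0,0,0]]]';  python3 -m jog '[[[0,0,0,0,0,0],[0,0,0,0,0,0],[0,0,0,0,0,0],[0,0,0,0,0,0],[0,0,0,0,0,0],[0,0,0,0,0,0],[0,0,0,0,0,0]]]' -1
```

```text
time: 11.18
tool_pos: [0.4426, -0.3713, 0.1375]
ee_rot: [2.745, -1.527, 0.005]
wrist_force: [-0.1, 0.3, 0.6]
grip_width: 0.548
grip_force: 0.0
time: 12.05
tool_pos: [0.4413, -0.37, 0.1351]
ee_rot: [-2.745, 1.527, 0.0]
wrist_force: [0.2, -0.4, 0.7]
grip_width: 0.008
grip_force: 0.0
```

The fingers closed on nothing, so I'll look.

Run:
```python
from h import *
import pickle
o=robot.get_obs();f=grab("wrist");f["obs"]=o;pickle.dump(f,open("w3.pkl","wb"))
s=grab("scene");pickle.dump(s,open("scene3.pkl","wb"))
c=np.zeros((560,800,3),np.uint8)
c[:420,:560]=f["frame"]; c[:240,560:]=cv2.resize(s["frame"][120:220,180:280],(240,240)); cv2.imwrite("pics/c3.png",c[:,:,::-1])
print(o["tool_pos"],o["grip_force"],o["grip_width"])
```

```text
[ 0.44125205 -0.37003124  0.13513512] 0.0 0.007768429508430119
```

View pics/c3.png

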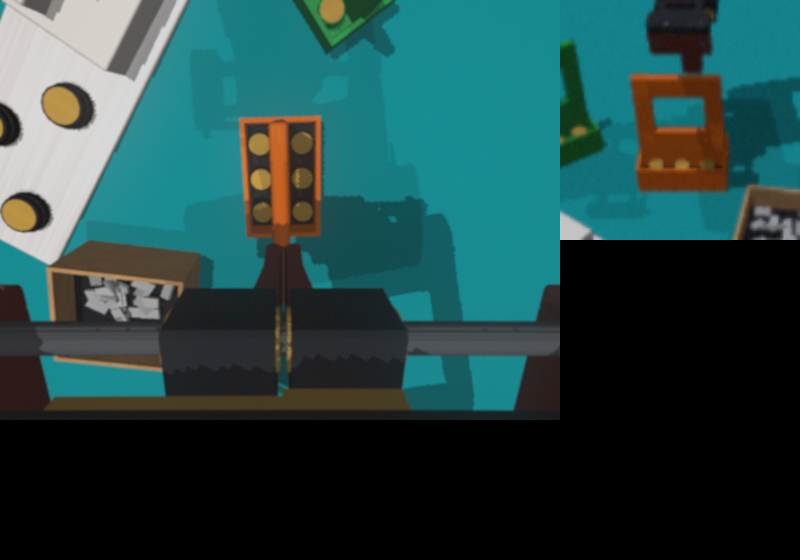

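The wrist picture shows the cross bar centred across the jaws, from (278,121) to (282,243), but wholly ahead of the fingers along tool x. I'll measure it again.

Run:
```python
from h import *
import pickle
np.set_printoptions(precision=4,suppress=True)
f=pickle.load(open("w3.pkl","rb"));o=f["obs"];t=wT(f,o);M=R.from_rotvec(o["ee_rot"]).as_matrix()
for z in(.155,.125,.036):
    P=onz(f,[(278.5,121),(282,243)],z,t);print(z,P,np.linalg.norm(P[1]-P[0]),"tool",(P-o["tool_pos"])@M)
P=onz(f,[(240,118),(320,116),(322,236),(248,237)],.036,t);print("tray",P,P.mean(0))
S=pickle.load(open("scene3.pkl","rb"));g=lambda u,v:(180+(u-560)/2.4,120+v/2.4)
print("scene bar top ends",onz(S,[g(632,76),g(719,76)],.155),"tray base front",onz(S,[g(637,187),g(727,190)],0.))
```

```text
0.155 [[ 0.4831 -0.4316  0.155 ]
 [ 0.4465 -0.376   0.155 ]] 0.06657642224024907 tool [[ 0.0744 -0.0031 -0.0199]
 [ 0.0079 -0.0013 -0.0199]]
0.125 [[ 0.4832 -0.431   0.125 ]
 [ 0.4402 -0.3657  0.125 ]] 0.0782584927483545 tool [[ 0.074  -0.0035  0.0101]
 [-0.0043 -0.0014  0.0101]]
0.036 [[ 0.4834 -0.4293  0.036 ]
 [ 0.4214 -0.3349  0.036 ]] 0.11291530192240065 tool [[ 0.0726 -0.0046  0.0991]
 [-0.0403 -0.0016  0.0991]]
tray [[ 0.5128 -0.4139  0.036 ]
 [ 0.4553 -0.4516  0.036 ]
 [ 0.3928 -0.3611  0.036 ]
 [ 0.4522 -0.323   0.036 ]] [ 0.4533 -0.3874  0.036 ]
scene bar top ends [[ 0.4817 -0.427   0.155 ]
 [ 0.4255 -0.342   0.155 ]] tray base front [[ 0.5083 -0.4184  0.    ]
 [ 0.4503 -0.3204 -0.    ]]
```

Run:
```python
from h import *
import pickle
np.set_printoptions(precision=4,suppress=True)
S=pickle.load(open("scene3.pkl","rb"));g=lambda u,v:(180+(u-560)/2.4,120+v/2.4)
for z in(.12,.14,.155,.17,.19):print(z,onz(S,[g(692,72)],z))
f=pickle.load(open("w3.pkl","rb"));fx=f["mtx"][0][0];print("fx",fx)
for n,w,px in(("w1",88,159),("w2",35.3,71)):print(n,"depth from tip gap",fx*w/px)
a=cv2.resize(f["frame"][200:300,220:345],(500,400),interpolation=2)
b=cv2.resize(S["frame"][130:190,200:260],(300,300),interpolation=2)
c=np.zeros((400,800,3),np.uint8);c[:,:500]=a;c[:300,500:]=b;cv2.imwrite("pics/c4.png",c[:,:,::-1])
```

```text
0.12 [[ 0.4019 -0.4023  0.12  ]]
0.14 [[ 0.4219 -0.3855  0.14  ]]
0.155 [[ 0.4369 -0.373   0.155 ]]
0.17 [[ 0.4519 -0.3604  0.17  ]]
0.19 [[ 0.4719 -0.3436  0.19  ]]
fx 324.2660695401436
w1 depth from tip gap 179.46801333039392
w2 depth from tip gap 161.21960922207137
```

View pics/c4.png

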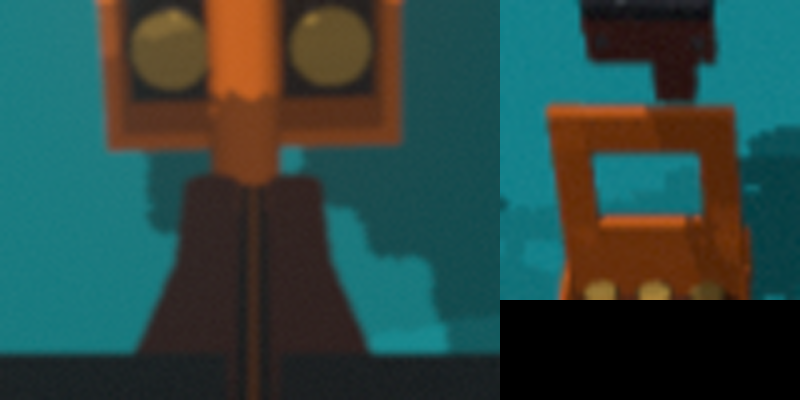

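The crop shows the closed fingertips just above the bar: the bar shows below them and the tip is at z≈0.158. The real tips therefore stand about 23 mm behind the reported TCP, higher than documented. I'll open, go about 26 mm lower and grip again.

```bash
python3 -m jog '[[[0,0,0,0,0,0],[0,0,0,0,0,0],[0,0,0,0,0,0],[0,0,0,0,0,0],[0,0,0,0,0,0],[0,-0.02,0.43,0,0,0],[0,0,0,0,0,0]]]' 0.0;  python3 -m jog '[[[0,0,0,0,0,0],[0,0,0,0,0,0],[0,0,0,0,0,0],[0,0,0,0,0,0],[0,0,0,0,0,0],[0,0,0,0,0,0],[0,0,0,0,0,0]]]' -1
```

```text
time: 13.02
tool_pos: [0.4411, -0.3682, 0.108]
ee_rot: [-2.744, 1.527, 0.006]
wrist_force: [0.0, -0.2, -0.3]
grip_width: 0.504
grip_force: 0.0
time: 13.9
tool_pos: [0.4425, -0.3696, 0.1098]
ee_rot: [2.745, -1.527, 0.001]
wrist_force: [-1.0, 0.8, 6.1]
grip_width: 0.113
grip_force: 29.9
```

```bash
python3 -m jog '[[[0,0,-0.5,0,0,0],[0,0,-0.8,0,0,0],[0,0,-0.5,0,0,0],[0,0,-0.2,0,0,-0.5],[0,0,0,0,0,-0.8],[0,0,0,0,0,-0.8],[0,0,0,0,0,-0.8],[0,0,0,0,0,-0.8]]]';  python3 -m jog '[[[0,0,0,0,0,-0.8],[0,0,0,0,0,-0.45],[0,-0.3,0,0,0,0],[0,-0.55,0,0,0,0],[0,-0.75,0,0,0,0],[0,-0.85,0,0,0,0],[0,-0.85,0,0,0,0],[0,-0.85,0,0,0,0]]]';python3 -m jog '[[[0,-0.85,0,0,0,0],[0,-0.85,0,0,0,0],[0,-0.75,0,0,0,0],[0,-0.6,0,0,0,0],[0,-0.3,0,0,0,0],[0,0,0,0,0,0],[0,0,0,0,0,0]]]'
python3 - <<'E'
from h import *
import pickle
o=robot.get_obs();f=grab("wrist");f["obs"]=o;pickle.dump(f,open("w5.pkl","wb"))
s=grab("scene");g=grab("top");pickle.dump(g,open("top5.pkl","wb"))
c=np.zeros((560,800,3),np.uint8)
c[:420,:560]=f["frame"]; c[:240,560:]=cv2.resize(g["frame"][120:220,160:260],(240,240));c[240:540,560:]=cv2.resize(s["frame"][150:300,270:390],(240,300)); cv2.imwrite("pics/c5.png",c[:,:,::-1])
print(o)
E
```

```text
time: 14.9
tool_pos: [0.4415, -0.3688, 0.2282]
ee_rot: [-3.088, 0.57, 0.003]
wrist_force: [-0.1, -0.0, -3.4]
grip_width: 0.115
grip_force: 30.0
time: 15.9
tool_pos: [0.479, -0.1204, 0.229]
ee_rot: [-3.131, 0.241, 0.002]
wrist_force: [-0.5, 0.2, -2.2]
grip_width: 0.111
grip_force: 30.0
time: 16.77
tool_pos: [0.5098, 0.0745, 0.2293]
ee_rot: [3.132, -0.239, -0.001]
wrist_force: [0.2, -0.1, -3.1]
grip_width: 0.109
grip_force: 30.0
{'time': 16.775, 'joint_pos': array([ 1.14096173e-02,  2.03766817e-01,  1.64041654e+00, -6.80803533e-04,
        1.29804526e+00,  1.73459125e+00]), 'joint_vel': array([-0.01249126, -0.00150138, -0.00184717,  0.00390773,  0.00054214,
       -0.00035176]), 'joint_efforts': array([ 7.35705011e-01, -4.33082235e+01, -2.88931060e+01,  4.07825271e-02,
       -1.34635703e-01,  1.18088783e-02]), 'tool_pos': array([0.50978823, 0.07445204, 0.22931069]), 'ee_rot': array([ 3.13179324e+00, -2.38793284e-01, -9.04847152e-04]), 'wrist_force': array([ 0.19701346, -0.13527149, -3.06401106]), 'wrist_torque': array([ 0.03680388,  0.04977208, -0.01328828]), 'grip_force': 29.973917305469513, 'grip_width': 0.10943114250427478}
```

View pics/c5.png

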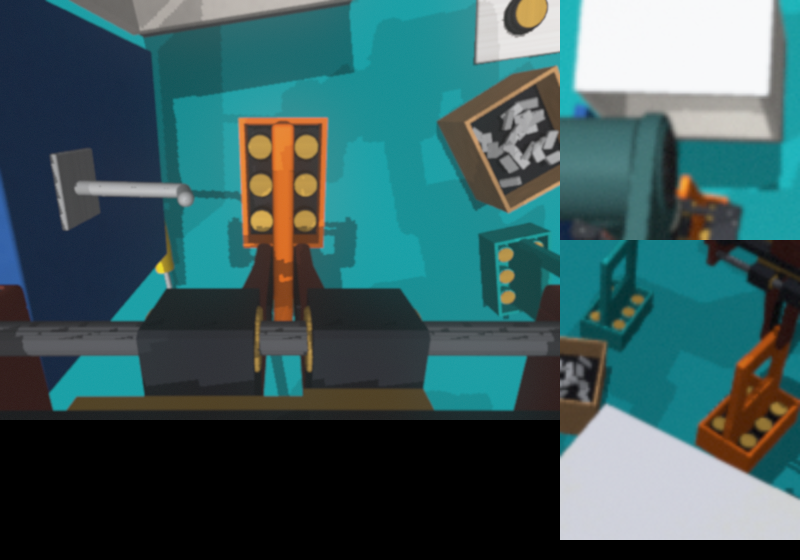

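The wrist view shows the hook bar from its plate at (80,188) to the round tip at (186,197). The caddy is upright in the jaws with all six capsules, its bar's far end at (283,122).

Run:
```python
from h import *
import pickle
np.set_printoptions(precision=4,suppress=True)
f=pickle.load(open("w5.pkl","rb"));o=f["obs"];t=wT(f,o);M=R.from_rotvec(o["ee_rot"]).as_matrix()
def show(n,uv,z):
    P=onz(f,uv,z,t);print(n,P,"tool mm",((P-o["tool_pos"])@M*1000).round(1))
    return P
b=show("hook bar root,near tip",[(80,188),(174,190.5)],.200); show("tip",[(186,197)],.222)
d=b[1]-b[0];print("hook dir",np.degrees(np.arctan2(d[1],d[0])),"len",np.linalg.norm(d))
show("bar far end, mid",[(283,122),(284,240)],.2745)
show("tray top corners",[(240,118),(326,118),(324,245),(243,245)],.1555)
show("door top inner? bottom edge",[(152,50),(167,235)],.034)
print("tool y dir",M[:,1],"psi",np.degrees(np.arctan2(M[1,0],M[0,0])))
```

```text
hook bar root,near tip [[0.5602 0.2091 0.2   ]
 [0.5487 0.1454 0.2   ]] tool mm [[  29.5 -140.7   29.2]
 [  27.7  -76.1   29.2]]
tip [[0.5473 0.1308 0.222 ]] tool mm [[ 28.6 -61.4   7.2]]
hook dir -100.26325971910259 len 0.06470962822437658
bar far end, mid [[0.5841 0.0636 0.2745]
 [0.5299 0.0714 0.2745]] tool mm [[ 75.   -0.5 -45.2]
 [ 20.3   0.  -45.2]]
tray top corners [[0.5899 0.0966 0.1555]
 [0.5797 0.0299 0.1555]
 [0.4734 0.0439 0.1555]
 [0.4842 0.1142 0.1555]] tool mm [[ 75.8 -34.1  73.7]
 [ 75.9  33.4  73.8]
 [-31.3  35.7  73.9]
 [-31.3 -35.4  73.8]]
door top inner? bottom edge [[0.675  0.1926 0.034 ]
 [0.4651 0.2301 0.034 ]] tool mm [[ 145.5 -141.9  195.1]
 [ -67.7 -147.2  195.2]]
tool y dir [-0.1516 -0.9884  0.0008] psi -8.720526242118622
```

```bash
python3 -m jog '[[[0.1,0,0.14,0,0,0],[0,0,0,0,0,0],[0,-0.2,0,0,0,0],[0,-0.3,0,0,0,0],[0,-0.2,0,0,0,0],[0,0,0,0,0,0]]]'
python3 - <<'E'
from h import *
import pickle
np.set_printoptions(precision=4,suppress=True)
o=robot.get_obs();f=grab("wrist");f["obs"]=o;pickle.dump(f,open("w6.pkl","wb"))
c=cv2.resize(f["frame"][80:300,80:400],(800,550),interpolation=2);cv2.imwrite("pics/c6.png",c[:,:,::-1]);print(o["tool_pos"],o["wrist_force"])
E
```

```text
time: 17.68
tool_pos: [0.5226, 0.1174, 0.2211]
ee_rot: [-3.133, 0.234, -0.0]
wrist_force: [0.5, -0.2, -3.5]
grip_width: 0.115
grip_force: 30.0
[0.5226 0.1174 0.2211] [ 0.4582 -0.2422 -3.4778]
```

View pics/c6.png

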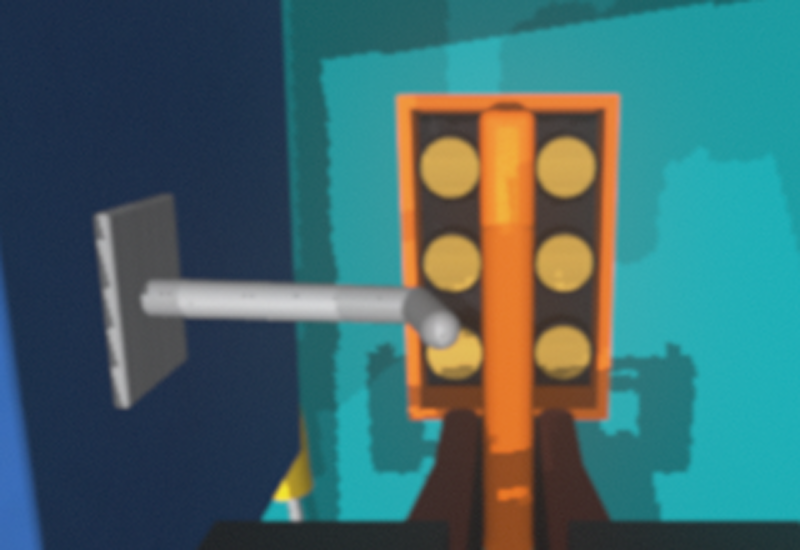

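The view shows the hook tip at full-image (256,212), just short of the panel and level with its middle. I'll check the alignment numerically.

Run:
```python
from h import *
import pickle
f=pickle.load(open("w6.pkl","rb"));o=f["obs"];t=wT(f,o);M=R.from_rotvec(o["ee_rot"]).as_matrix()
g=lambda u,v:(80+u/2.5,80+v/2.5)
for n,p,z in(("tip",(440,330),.222),("bar",(150,297),.2),("bar2",(390,303),.2),("caddy bar far end",(509,103),.266),("tray",(397,95),.147),("tray",(619,95),.147),("tray",(605,417),.147),("tray",(410,419),.147),("door low",(296,240),.034)):
    P=onz(f,[g(*p)],z,t);print(n,((P-o["tool_pos"])@M*1000).round(1))
```

```text
tip [[ 21.1 -16.9  -0.9]]
bar [[ 23.8 -96.7  21.2]]
bar2 [[ 22.2 -32.1  21.1]]
caddy bar far end [[ 75.4  -0.2 -44.9]]
tray [[ 75.8 -35.1  74.1]]
tray [[75.9 34.7 74.1]]
tray [[-33.1  34.   74.1]]
tray [[-33.9 -34.7  74.1]]
door low [[  9.4 -99.9 187.2]]
```

```bash
python3 -m jog '[[[0,-0.15,0,0,0,0],[0,-0.25,0,0,0,0],[0,-0.25,0,0,0,0],[0,-0.17,0,0,0,0],[0,0,0,0,0,0],[0,0,0,0,0,0]]]'; python3 -m jog '[[[0,0,0.15,0,0,0],[0,0,0.15,0,0,0],[0,0,0.12,0,0,0],[0,0,0,0,0,0],[0,0,0,0,0,0]]]'
```

```text
time: 18.48
tool_pos: [0.5297, 0.1645, 0.221]
ee_rot: [3.132, -0.237, -0.0]
wrist_force: [0.9, 0.1, -2.2]
grip_width: 0.111
grip_force: 30.0
time: 19.1
tool_pos: [0.53, 0.1646, 0.1959]
ee_rot: [-3.132, 0.238, -0.0]
wrist_force: [-0.3, 0.2, -3.1]
grip_width: 0.112
grip_force: 30.0
```

```bash
python3 -m jog '[[[0,0,0.05,0,0,0],[0,0,0.03,0,0,0],[0,0,0,0,0,0]]]'; python3 -m jog '[[[0,0,0.02,0,0,0],[0,0,0,0,0,0]]]'
```

```text
time: 19.48
tool_pos: [0.5298, 0.1646, 0.191]
ee_rot: [-3.133, 0.238, 0.0]
wrist_force: [-0.6, -0.0, -2.8]
grip_width: 0.113
grip_force: 30.0
time: 19.73
tool_pos: [0.5299, 0.1647, 0.1899]
ee_rot: [-3.132, 0.238, -0.0]
wrist_force: [0.3, 0.1, -2.9]
grip_width: 0.111
grip_force: 30.0
```

```bash
python3 -m jog '[[[0,0,0.015,0,0,0],[0,0,0,0,0,0],[0,0,0,0,0,0]]]'
```

```text
time: 20.1
tool_pos: [0.53, 0.1647, 0.1895]
ee_rot: [-3.132, 0.238, -0.001]
wrist_force: [-3.2, -0.4, 4.3]
grip_width: 0.112
grip_force: 30.0
```

```bash
python3 -m jog '[[[0,0,-0.01,0,0,0],[0,0,0,0,0,0]]]'; python3 -m jog '[[[0,0,0,0,0,0],[0,0,0,0,0,0],[0,0,0,0,0,0],[0,0,0,0,0,0]]]' -0.4
python3 - <<'E'
from h import *
o=robot.get_obs();f=grab("wrist");g=grab("top")
c=np.zeros((560,800,3),np.uint8)
c[:420,:560]=f["frame"]; c[:240,560:]=cv2.resize(g["frame"][120:220,160:260],(240,240));s=grab("scene");c[240:540,560:]=cv2.resize(s["frame"][200:300,310:390],(240,300)); cv2.imwrite("pics/c7.png",c[:,:,::-1])
E
```

```text
time: 20.35
tool_pos: [0.53, 0.1647, 0.1896]
ee_rot: [-3.132, 0.238, -0.0]
wrist_force: [-1.9, -0.4, 2.2]
grip_width: 0.111
grip_force: 30.0
time: 20.85
tool_pos: [0.5299, 0.1646, 0.1895]
ee_rot: [-3.132, 0.238, 0.0]
wrist_force: [-0.3, -1.0, -0.2]
grip_width: 0.297
grip_force: 0.0
```

View pics/c7.png

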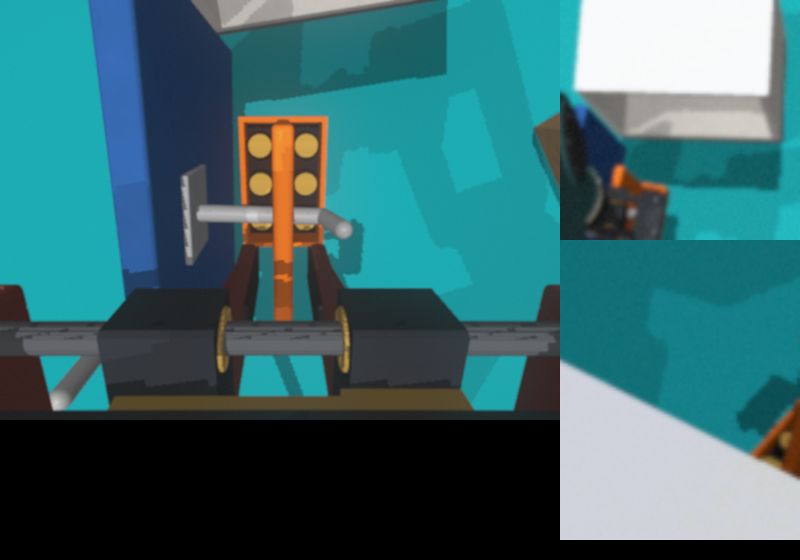

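The hook passes through the slot under the cross bar, tip at (346,229). The caddy hangs upright with its capsules in and the fingers are clear on both sides, so I'll lift straight up and back away.

```bash
python3 -m jog '[[[0,0,-0.3,0,0,0],[0,0,-0.6,0,0,0],[0,0,-0.8,0,0,0],[0,0,-0.8,0,0,0],[-0.3,0.5,0,0,0,0],[-0.3,0.7,0,0,0,0],[0,0.8,0,0,0,0],[0,0.8,0,0,0,0]]]'; python3 -m jog '[[[0,0.8,0,0,0,0],[0,0.8,0,0,0,0],[0,0.8,0,0,0,0],[0,0.8,0,0,0,0],[0,0.5,0,0,0,0],[0,0,0,0,0,0],[0,0,0,0,0,0],[0,0,0,0,0,0]]]'; python3 -m jog '[[[0,0,0,0,0,0],[0,0,0,0,0,0],[0,0,0,0,0,0],[0,0,0,0,0,0],[0,0,0,0,0,0],[0,0,0,0,0,0],[0,0,0,0,0,0],[0,0,0,0,0,0]]]'
python3 - <<'E'
from h import *
g=grab("top")["frame"];robot.grab_frame("scene");g2=grab("top")["frame"]
print("change",np.abs(g[130:230,160:250].astype(int)-g2[130:230,160:250]).mean())
c=np.zeros((420,800,3),np.uint8);c[:,:400]=cv2.resize(g[90:300,150:350],(400,420));c[:,400:]=cv2.resize(g[130:235,160:260],(400,420),interpolation=2);cv2.imwrite("pics/c8.png",c[:,:,::-1])
E
```

```text
time: 22.0
tool_pos: [0.4684, 0.0029, 0.3398]
ee_rot: [3.133, -0.236, 0.001]
wrist_force: [1.7, -0.3, 0.7]
grip_width: 0.301
grip_force: 0.0
time: 23.0
tool_pos: [0.4356, -0.2143, 0.3396]
ee_rot: [-3.132, 0.236, -0.0]
wrist_force: [-0.1, 0.2, 0.1]
grip_width: 0.301
grip_force: 0.0
time: 24.0
tool_pos: [0.4354, -0.2155, 0.3395]
ee_rot: [-3.132, 0.238, 0.0]
wrist_force: [-0.4, 0.5, -0.0]
grip_width: 0.303
grip_force: 0.0
change 1.4392592592592592
```

View pics/c8.png

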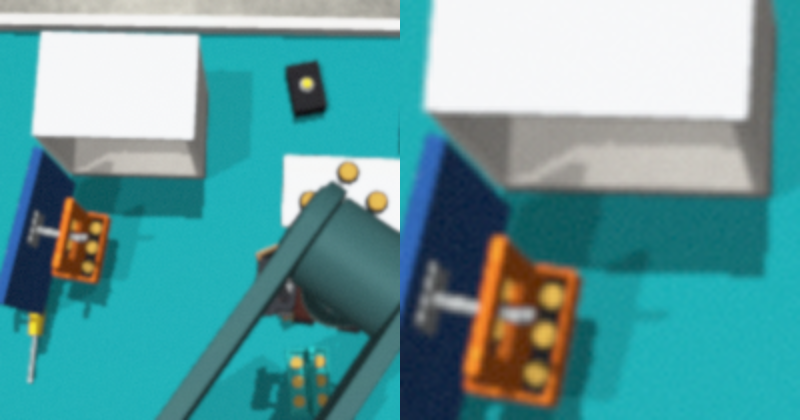

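The caddy hangs on the hook (left panel (80,240)), upright, capsules in and still. The door stands past square and the robot is clear of everything, so I'm handing the job in.

```bash
python3 -c "
from cell import robot
print(robot.close_job())"
```

```text
the job is handed in; nothing more can be done
None
```

The blue door stands open past square (about 1.72 rad), the orange caddy hangs upright and still on its hook with all its capsules in, nothing else was touched, and I handed the job in at about 24 s.

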